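Load the press setup tray with the tall mandrels

TASK

Gather the three tall press mandrels from the workbench and the side cart and stand them upright in the tray on the bench, one in each compartment: the tallest in the compartment next to the pull handle, the second tallest in the middle, the third tallest in the compartment farthest from the handle. The three short mandrels (40 mm high or less) do not belong in the tray: leave them standing where they are.

Things in the scene. Friction and masses are not known exactly. Their poses are not given: they have to be found in the camera images.
- setup_tray: Aluminium tray, 186 x 64 x 16 mm high, fixed on a dark mat on the workbench, at the robot's right (mat top at z = 0.003). Three open compartments in a row along its x, centred at x = +61, 0 and -61 mm, each 58 x 58 mm inside; walls and floor 3 mm thick. A bright steel pull handle, 48 mm wide, stands out 30 mm from its +x end only. Origin: centre of its underside, z up, x towards the handle.
- mandrel_tall: The tallest mandrel, 66 mm high, 35 mm in diameter: plain grey steel cylinder with a bored top and a groove round its middle, standing upright on the bench mat or on the white side cart at the robot's left (both tops at z = 0.003). Origin: centre of its underside, z up along its axis. In the way from cart to tray: a fixed arbor press, 0.29 m high, x over 0.47, y -0.24 to 0.03.
- mandrel_slim: The second tallest mandrel, 58 mm high, slim, 29 mm in diameter: plain grey steel cylinder with a bored top and a groove round its middle, standing upright on the bench mat or on the white side cart at the robot's left (both tops at z = 0.003). Origin: centre of its underside, z up along its axis. In the way from cart to tray: a fixed arbor press, 0.29 m high, x over 0.47, y -0.24 to 0.03.
- mandrel_stout: The third tallest mandrel, 52 mm high, stout, 41 mm in diameter: plain grey steel cylinder with a bored top and a groove round its middle, standing upright on the bench mat or on the white side cart at the robot's left (both tops at z = 0.003). Origin: centre of its underside, z up along its axis. In the way from cart to tray: a fixed arbor press, 0.29 m high, x over 0.47, y -0.24 to 0.03.
- short_a: A short mandrel, 40 mm high, 39 mm in diameter: plain grey steel cylinder with a bored top and a groove round its middle, standing upright on the bench mat or on the white side cart at the robot's left (both tops at z = 0.003). Origin: centre of its underside, z up along its axis. Stays where it stands.
- short_b: A short mandrel, 34 mm high, 36 mm in diameter: plain grey steel cylinder with a bored top and a groove round its middle, standing upright on the bench mat or on the white side cart at the robot's left (both tops at z = 0.003). Origin: centre of its underside, z up along its axis. Stays where it stands.
- short_c: A short mandrel, 36 mm high, 30 mm in diameter: plain grey steel cylinder with a bored top and a groove round its middle, standing upright on the bench mat or on the white side cart at the robot's left (both tops at z = 0.003). Origin: centre of its underside, z up along its axis. Stays where it stands.
There are look-alikes about, which are no part of the job. What is shaped like the short_c but yellow is not meant.

How it is judged:
At the end, for the whole second after the job is handed in: Each tall mandrel stands in its own compartment (underside within 4 mm of the floor, axis within 18 mm of the compartment's centre along tray x and y, tilt under 0.12 rad); the short mandrels stand upright within 30 mm of where they started; all at rest (x of mandrel_tall in the frame of setup_tray between 0.043 and 0.079 m and y of mandrel_tall in the frame of setup_tray between -0.018 and 0.018 m and z of mandrel_tall in the frame of setup_tray between -0.001 and 0.007 m and angle between each of mandrel_tall, mandrel_slim, mandrel_stout, short_a, short_b, short_c's own z axis and vertical below 0.12 rad and linear speed of each of mandrel_tall, mandrel_slim, mandrel_stout, short_a, short_b, short_c below 0.02 m/s and x of mandrel_slim in the frame of setup_tray between -0.018 and 0.018 m and y of mandrel_slim in the frame of setup_tray between -0.018 and 0.018 m and z of mandrel_slim in the frame of setup_tray between -0.001 and 0.007 m and x of mandrel_stout in the frame of setup_tray between -0.079 and -0.043 m and y of mandrel_stout in the frame of setup_tray between -0.018 and 0.018 m and z of mandrel_stout in the frame of setup_tray between -0.001 and 0.007 m and distance of each of short_a, short_b, short_c from where it was at the start of the episode below 0.03 m); the robot touches nothing.
It fails at once if a short mandrel is carried off, pushed 40 mm or more, or knocked over (distance of any of short_a, short_b, short_c from where it was at the start of the episode above 0.04 m or angle between any of short_a, short_b, short_c's own z axis and vertical above 0.5 rad).
It also fails if it takes over 88 s, if anything falls off the work surface, if the arm or the gripper's body presses on something with over 40 N, if the wrist force passes 120 N, or if a joint passes its speed limit or range.

ROBOT

A 6-joint arm with a two-finger parallel gripper is mounted at the origin on a cart in front of the work surface, level with it; the furniture and walls round the work are solid. World frame = base frame: x ahead of the robot, y to its left, z up, the work surface at z = 0. Lengths are in m, angles in rad, forces in N, time in s.
With the tool pointing down it reaches from about 0.35 to 0.875 m from the base axis. Payload 15.5 kg.
Tool frame: the origin (TCP) lies on the centre line of the jaws, within the pads' length; the fingertips stand 8 mm ahead of it and the grasp point (between the pads) lies 11 mm behind it (nose_length is the distance from the TCP to the fingertips, in m); z points along the fingers, y is the line along which they close (so a half turn about z gives the same grasp; the last joint's range is limited). The gripper opens to 85 mm and grips with 20 to 120 N. Pads are 22 mm wide; open, the fingers measure 114 mm over their backs; the gripper's body (76 mm by 85 mm) begins 54 mm behind the grasp point. The pads swing forward as they close: fully open they stand 13 mm farther back than shut.
Start: joints at [-1.246, 0.494, 1.345, -0, 1.302, -0.096], TCP at [0.255, -0.571, 0.239] pointing down, gripper open.
Joint ranges: [-2.91, 2.91], [-0.82, 2.16], [0.22, 2.67], [-1.22, 4.37], [0.12, 2.79], [-3.08, 3.08]. Speed limits (rad/s): [1.89, 1.89, 2.57, 3.01, 3.01, 3.01].

INTERFACE

Orientations are given as a unit quaternion [w, x, y, z].
In Python, from plant import get_state, get_image, camera_model, finish_job, nose_length gives the robot as it stands.
- The arm moves only by the tool jog_arm, never from a script. Its argument "plan" is a list of rows, each an object with "rot": the turn, a rotation vector about the world's x, y, z in degrees, a list of three; "delta_pos": the shift along the world's x, y, z in cm, a list of three; "claw": the opening, from 0 (shut) to 1 (fully open). In form: [{"rot": [ax, ay, az], "delta_pos": [x, y, z], "claw": claw}, ...]. A call has 1 to 12 rows; each row is the pose to reach, as a shift and turn from the pose commanded when the call began; what a row does not reach only later rows make up. A row lasts 1/8 s, in which the tool goes at most 62.5 mm and 10.7 degrees, less where a joint would pass 70% of its speed; a pose out of reach is approached as far as the arm can. A call with a gripper value outside its range is refused whole. The fingers move at their own pace and stop on an object; "grip_force" is the grip in N (left out, the last holds). Time passes only in rows, so rows that repeat a pose let the fingers close. It gives the time, the measured TCP pose, the force, the opening and the grip force at its end, in the units of the state.
- get_state(): the state, without advancing time (a new reading comes with each control period).
- get_image(name): name is "scene" or "top"; returns (picture, depth): 420x560x3 uint8, red, green, blue; 420x560 float32, m along the optical axis (not along the pixel's ray), 0 where there is no reading.
- camera_model(name): a dict with "K" (3x3 intrinsics, pixels), "distortion" ([k1, k2, p1, p2, k3] as OpenCV has them; the pictures are not rectified), "R" (3x3) and "t" (3): a world point X has camera coordinates R X + t. Camera axes: x right, y down, z forward; pixel columns grow to the right and rows downward; lengths in m; the calibration is good to about 2 mm. A picture is of the moment at which its call begins. camera_model takes no time and is no camera call.
- finish_job(): hands the job in; it is judged then, once.
The state is a dict: "clock": time; "q": joint angles; "joint_vel": joint speeds; "tau": joint torques, N m; "tcp_pos": TCP position; "ee_rot": TCP orientation; "force": force on the tool from outside, world axes, zero at the start; "moment": the same for the moment, N m; "opening": opening from 0.0 (shut) to 1.0 (fully open); "grasp_force": force on a finger pad.
Only numpy, scipy, OpenCV 4.12 (cv2) and the standard library are available. Lean on these libraries where they do the work, as an engineer would, in place of code of your own. Each camera call takes 0.05 s, during which the arm holds its last target. There are 200 camera calls.

## Working session

There is one attempt and no reset: what is moved stays moved. The work goes in short steps, Python scripts to look and compute and a tool call to move; the robot and the scene stay as the last step left them, time stands still between calls to the robot, and variables do not carry over. Pictures are saved under pics/ and viewed, at most 14 in all, crops included, and the job is handed in when it is done.

Besides the shell and the picture viewer there is one more tool, called after "Emit:" as name(argument=value, ...), one argument or row to a line, values as JSON. jog_arm: Moves the arm, as the interface text tells. Its arguments: {"type":"object","properties":{"plan":{"type":"array","items":{"type":"object","properties":{"rot":{"type":"array","items":{"type":"number"}},"delta_pos":{"type":"array","items":{"type":"number"}},"claw":{"type":"number"}}}},"grip_force":{"type":"number"}},"required":["plan"]}

```bash
ls; mkdir -p pics; cat > h.py <<'E'
import numpy as np,cv2
from plant import *
def grab(n,f):
    im,d=get_image(n); cv2.imwrite('pics/'+f+'.png',cv2.cvtColor(im,cv2.COLOR_RGB2BGR)); np.savez(''+f+'.npz',im=im,d=d); return im,d
def world(n,d):
    m=camera_model(n);K,D,R,t=[np.array(m[k],float) for k in('K','distortion','R','t')]
    h,w=d.shape; u,v=np.meshgrid(np.arange(w),np.arange(h))
    p=cv2.undistortPoints(np.stack([u,v],-1).reshape(-1,1,2).astype(float),K,D).reshape(h,w,2)
    c=np.dstack([p*d[...,None],d]); return (c-t.ravel())@R
E
python3 - <<'E'
from h import *
for n in('scene','top'):
    im,d=grab(n,n+'0'); m=camera_model(n); print(n,-np.array(m['R']).T@np.array(m['t']),(d==0).mean())
print(get_state()); print(nose_length)
E
```

```text
pics
scene [-0.3441755   0.86706323  0.6058086 ] 0.004013605442176871
top [0.24234748 0.05803608 1.3758953 ] 0.004149659863945578
{'clock': 0.1, 'q': array([-1.24648841e+00,  4.94149848e-01,  1.34606031e+00,  2.54864390e-05,
        1.30250608e+00, -9.54744874e-02]), 'joint_vel': array([-1.50225869e-04, -6.04527719e-04, -1.42542291e-03,  7.65301709e-04,
       -7.94251074e-05, -1.24575016e-03]), 'tau': array([-4.36279724e-04, -8.83588600e+01, -3.84561324e+01, -4.43883082e-04,
        5.16562854e-03, -2.90782907e-05]), 'tcp_pos': array([ 0.25465093, -0.57042739,  0.23874497]), 'ee_rot': array([-5.59523594e-04,  9.78054140e-01,  2.08350146e-01, -5.19333880e-05]), 'force': array([ 0.52134836,  0.44631257, -0.16520805]), 'moment': array([ 0.01583632,  0.05394489, -0.03109376]), 'grasp_force': 0.0, 'opening': 1.0032575749789123}
0.008
```

View pics/scene0.png

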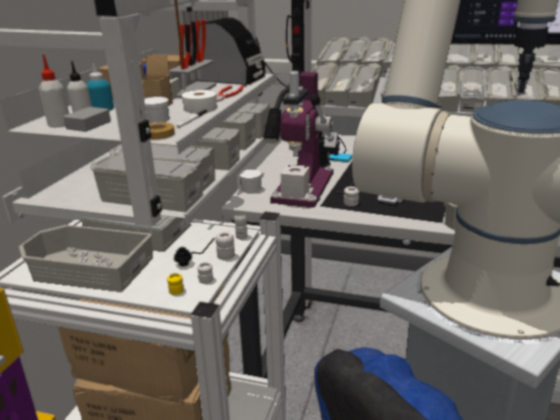

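View pics/top0.png

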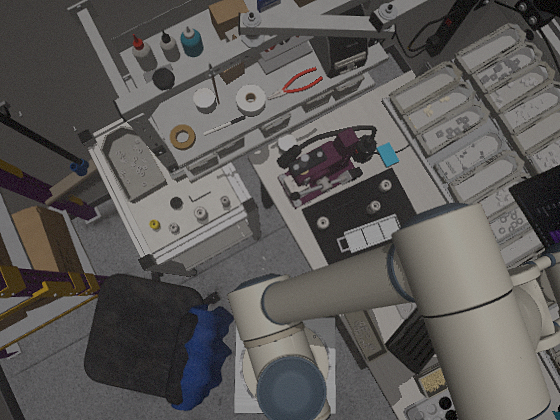

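Top view: on the cart, grey mandrels at (174,228), (201,213) and (225,200), with the yellow look-alike at (155,225). On the mat, mandrels at (322,223), (374,207) and (386,185). The tray is at (368,234), and its handle is not clearly visible.

```bash
python3 - <<'E'
from h import *
z=np.load('top0.npz'); im,d=z['im'],z['d']; W=world('top',d)
for (u,v) in [(174,228),(201,213),(225,200),(155,225),(322,223),(374,207),(386,185),(176,203)]:
    P=W[v-14:v+15,u-14:u+15].reshape(-1,3); C=im[v-14:v+15,u-14:u+15].reshape(-1,3)
    P=P[(P[:,2]>.018)&(P[:,2]<.12)]
    if len(P)<5: print(u,v,'few',len(P));continue
    h=np.percentile(P[:,2],90); T=P[P[:,2]>h-.008]
    (c,s,a)=cv2.minAreaRect(T[:,:2].astype(np.float32)*1000)
    cc,r=cv2.minEnclosingCircle(T[:,:2].astype(np.float32)*1000)
    print((u,v),len(T),'h',np.median(T[:,2])-.003,'c',np.round(cc,1),'2r',round(2*r,1),'rect',np.round(c,1),np.round(s,1))
print(W[228,190],W[225,350])
a=cv2.resize(im[170:270,300:420],None,fx=6,fy=6,interpolation=cv2.INTER_CUBIC)
b=cv2.resize(im[185:245,130:250],None,fx=6,fy=4.9,interpolation=cv2.INTER_CUBIC)
cv2.imwrite('pics/crop1.png',cv2.cvtColor(a,cv2.COLOR_RGB2BGR))
E
```

```text
(174, 228) 52 h 0.03261576683369603 c [433.1 367.9] 2r 30.9 rect [433.  368.5] [30.  27.4]
(201, 213) 74 h 0.05075017206032418 c [477.6 278.4] 2r 39.8 rect [478.9 278.4] [37.7 34.1]
(225, 200) 47 h 0.05216196835957726 c [517.7 199.7] 2r 29.1 rect [518.2 198.8] [26.6 25.8]
(155, 225) 51 h 0.034577020900865466 c [434.2 413. ] 2r 69.2 rect [441.5 412. ] [68.6 26.8]
(322, 223) 68 h 0.038251312588779104 c [ 451.9 -115.3] 2r 36.8 rect [ 451.7 -115.8] [33.  32.5]
(374, 207) 70 h 0.06250390126143046 c [ 502.8 -282.8] 2r 35.0 rect [ 502.5 -282.3] [31.3 31.6]
(386, 185) 67 h 0.030957946293858955 c [ 579.6 -328.3] 2r 34.9 rect [ 580.  -328.3] [30.3 33.1]
(176, 203) 46 h 0.035065435596574365 c [512.  367.4] 2r 31.5 rect [513.8 364.9] [27.1 25.7]
[0.43376869 0.31788636 0.00142169] [ 0.44959607 -0.21210981  0.00079503]
```

View pics/crop1.png

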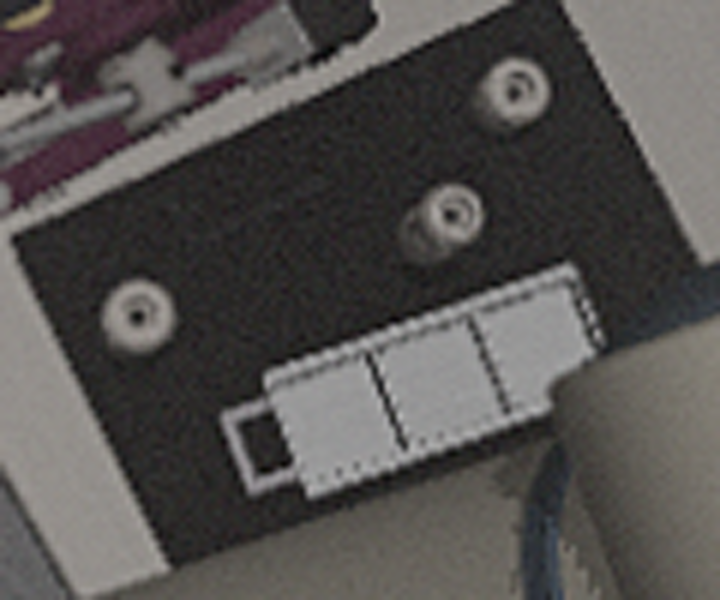

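The crop shows the tray's pull handle on its left end, crop (240,450), so the handle end faces short_a. Could be mistaken for a tall mandrel: 
- **Cart:** (174,228) is 36x30 mm, so short_c. (155,225) is yellow and (176,203) is black, neither of them meant. (201,213) is about 51 mm high and 40 mm wide, so stout. (225,200) is 29 mm wide, so slim.
- **Mat:** (374,207) is about 65 mm high, so tall. (322,223) is short_a and (386,185) is short_b.

```bash
cat >> h.py <<'E'
def ray(n,px,z):
    m=camera_model(n);K,D,R,t=[np.array(m[k],float) for k in('K','distortion','R','t')]
    p=cv2.undistortPoints(np.array(px,float).reshape(-1,1,2),K,D).reshape(-1,2)
    r=np.c_[p,np.ones(len(p))]@R; o=-R.T@t.ravel(); return o+r*((z-o[2])/r[:,2])[:,None]
E
python3 - <<'E'
from h import *
c=np.array([(265,378),(310,497),(575,265)],float)
px=(c+.5)/6-.5+[300,170]
P=ray('top',px,.019)[:,:2]; print(P)
print('len',np.linalg.norm(P[0]-P[2]),'wid',np.linalg.norm(P[0]-P[1]))
x=P[0]-P[2]; x/=np.linalg.norm(x); y=np.array([-x[1],x[0]]); print('yaw',np.degrees(np.arctan2(x[1],x[0])))
w=(P[1]-P[0])@y; ctr=(P[0]+P[2])/2+np.sign(w)*y*.032; print('ctr',ctr,w)
for s in(.061,0,-.061): print(ctr+s*x)
for p in [(.5025,-.2825),(.58,-.328),(.452,-.1155)]: q=np.array(p)-ctr; print('in tray',q@x,q@y)
E
```

```text
[[ 0.42165183 -0.18738201]
 [ 0.357106   -0.21057175]
 [ 0.4858274  -0.36148606]]
len 0.18555517685294054 wid 0.06858518684595351
yaw 110.23412357747607
ctr [ 0.42371443 -0.28550147] 0.06858285960579687
[ 0.40261715 -0.22826595]
[ 0.42371443 -0.28550147]
[ 0.44481171 -0.34273699]
in tray -0.024432310869321367 -0.07496157249507344
in tray -0.09392830211313716 -0.1319423341698658
in tray 0.14972743506448208 -0.08533620001961746
```

Emit:
jog_arm(
  plan=[
    {"delta_pos": [8, 6, 0], "rot": [0, 0, 20], "claw": 1},
    {"delta_pos": [16, 15, -2], "rot": [0, 0, 40], "claw": 1},
    {"delta_pos": [24.8, 28.8, -8], "rot": [0, 0, 60], "claw": 1},
    {"delta_pos": [24.8, 28.8, -8], "rot": [0, 0, 86], "claw": 1},
    {"delta_pos": [24.8, 28.8, -8], "rot": [0, 0, 86], "claw": 1},
    {"delta_pos": [24.8, 28.8, -8], "rot": [0, 0, 86], "claw": 1},
    {"delta_pos": [24.8, 28.8, -8], "rot": [0, 0, 86], "claw": 1},
    {"delta_pos": [24.8, 28.8, -8], "rot": [0, 0, 86], "claw": 1},
    {"delta_pos": [24.8, 28.8, -8], "rot": [0, 0, 86], "claw": 1},
    {"delta_pos": [24.8, 28.8, -8], "rot": [0, 0, 86], "claw": 1},
  ],
  grip_force=60,
)

```text
clock: 1.35
tcp_pos: [0.5026, -0.283, 0.1592]
ee_rot: [-0.0, 0.575, 0.818, -0.0]
force: [0.1, -1.1, -0.3]
opening: 1.004
grasp_force: 0.0
```

```bash
python3 - <<'E'
from h import *
s=get_state(); print(s['clock'],s['tcp_pos'],s['ee_rot'],s['q'],s['force'])
im,_=grab('top','top1'); im2,_=grab('scene','scene1')
a=cv2.resize(im[160:280,290:430],None,fx=4,fy=4,interpolation=cv2.INTER_CUBIC);b=cv2.resize(im2[120:240,300:460],None,fx=3,fy=3)
o=np.zeros((480,560,3),np.uint8);o[:]=a;cv2.imwrite('pics/c2.png',o[...,::-1])
E
```

```text
1.35 [ 0.5025739  -0.28295332  0.15924729] [-3.70301633e-05  5.75247417e-01  8.17979466e-01 -8.93533087e-06] [-6.16287317e-01  5.15804988e-01  1.56016304e+00 -2.07066319e-05
  1.06569862e+00 -9.61260443e-01] [ 0.06960985 -1.13376371 -0.32253427]
```

View pics/c2.png

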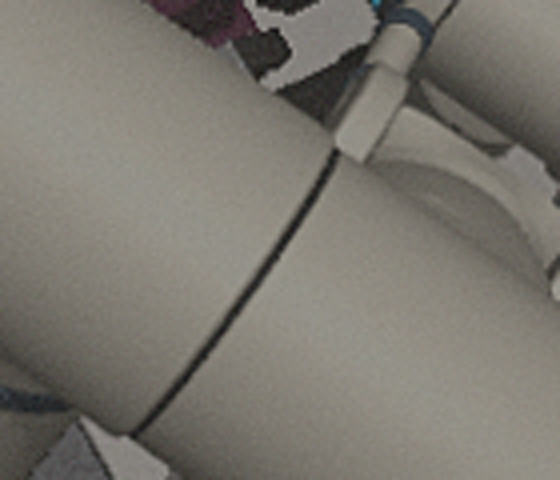

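The arm covers the mandrels and the tray in the top view. The first estimate is good well within the jaw margin, so I'll descend.

Emit:
jog_arm(
  plan=[
    {"delta_pos": [0, 0, -5], "rot": [0, 0, 0], "claw": 1},
    {"delta_pos": [0, 0, -9], "rot": [0, 0, 0], "claw": 1},
    {"delta_pos": [0, 0, -12.2], "rot": [0, 0, 0], "claw": 1},
    {"delta_pos": [0, 0, -12.2], "rot": [0, 0, 0], "claw": 0.2},
    {"delta_pos": [0, 0, -12.2], "rot": [0, 0, 0], "claw": 0.2},
    {"delta_pos": [0, 0, -12.2], "rot": [0, 0, 0], "claw": 0.2},
    {"delta_pos": [0, 0, -12.2], "rot": [0, 0, 0], "claw": 0.2},
    {"delta_pos": [0, 0, -12.2], "rot": [0, 0, 0], "claw": 0.2},
  ],
)

```text
clock: 2.45
tcp_pos: [0.5035, -0.2833, 0.039]
ee_rot: [0.001, 0.573, 0.819, -0.0]
force: [-1.0, 0.4, 8.1]
opening: 0.378
grasp_force: 58.7
```

Emit:
jog_arm(
  plan=[
    {"delta_pos": [0, 0, 3], "rot": [0, 0, 0], "claw": 0.2},
    {"delta_pos": [0, 0, 6], "rot": [0, 0, 0], "claw": 0.2},
    {"delta_pos": [-4, 2.2, 6], "rot": [0, 0, 0], "claw": 0.2},
    {"delta_pos": [-8, 4.4, 6], "rot": [0, 0, 0], "claw": 0.2},
    {"delta_pos": [-10.1, 5.5, 6], "rot": [0, 0, 0], "claw": 0.2},
    {"delta_pos": [-10.1, 5.5, 6], "rot": [0, 0, 0], "claw": 0.2},
    {"delta_pos": [-10.1, 5.5, 6], "rot": [0, 0, 0], "claw": 0.2},
  ],
)

```text
clock: 3.32
tcp_pos: [0.4027, -0.2285, 0.098]
ee_rot: [0.001, 0.573, 0.819, -0.0]
force: [0.3, -0.1, -3.8]
opening: 0.377
grasp_force: 61.0
```

```bash
python3 - <<'E'
from h import *
im,_=grab('top','top2'); im2,_=grab('scene','scene2')
a=cv2.resize(im[160:280,290:430],None,fx=4,fy=4,interpolation=cv2.INTER_CUBIC)
cv2.imwrite('pics/c3.png',a[...,::-1])
E
```

```text
(no output)
```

View pics/c3.png

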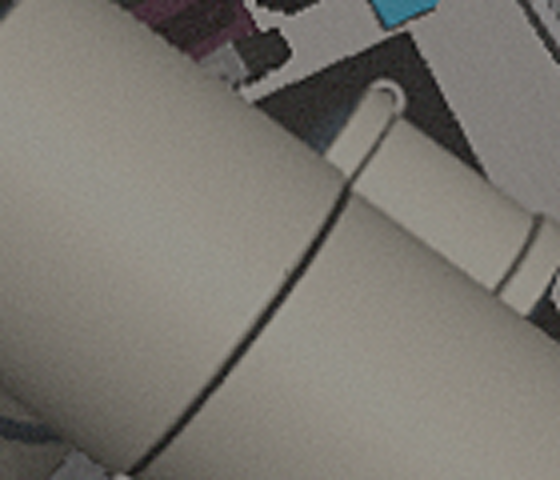

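The arm still hides the tray. The tall mandrel is held (3.8 N weight), so I'll lower it.

Emit:
jog_arm(
  plan=[
    {"delta_pos": [0, 0, -2.5], "rot": [0, 0, 0], "claw": 0.2},
    {"delta_pos": [0, 0, -4.5], "rot": [0, 0, 0], "claw": 0.2},
    {"delta_pos": [0, 0, -5.4], "rot": [0, 0, 0], "claw": 0.2},
    {"delta_pos": [0, 0, -5.5], "rot": [0, 0, 0], "claw": 0.2},
    {"delta_pos": [0, 0, -5.5], "rot": [0, 0, 0], "claw": 0.2},
  ],
)

```text
clock: 4.05
tcp_pos: [0.4021, -0.228, 0.0425]
ee_rot: [0.0, 0.573, 0.819, -0.0]
force: [0.5, -0.0, -4.5]
opening: 0.38
grasp_force: 60.9
```

Emit:
jog_arm(
  plan=[
    {"delta_pos": [0, 0, -0.1], "rot": [0, 0, 0], "claw": 0.2},
    {"delta_pos": [0, 0, -0.2], "rot": [0, 0, 0], "claw": 0.2},
    {"delta_pos": [0, 0, -0.2], "rot": [0, 0, 0], "claw": 0.9},
    {"delta_pos": [0, 0, -0.2], "rot": [0, 0, 0], "claw": 0.9},
    {"delta_pos": [0, 0, -0.2], "rot": [0, 0, 0], "claw": 0.9},
    {"delta_pos": [0, 0, 5], "rot": [0, 0, 0], "claw": 0.9},
    {"delta_pos": [0, 0, 11], "rot": [0, 0, 0], "claw": 0.9},
    {"delta_pos": [0, 0, 17], "rot": [0, 0, 0], "claw": 0.9},
    {"delta_pos": [0, 0, 23], "rot": [0, 0, 0], "claw": 0.9},
    {"delta_pos": [0, 0, 29], "rot": [0, 0, 0], "claw": 0.9},
    {"delta_pos": [0, 0, 33], "rot": [0, 0, 0], "claw": 0.9},
  ],
)

```text
clock: 5.42
tcp_pos: [0.4018, -0.2278, 0.3752]
ee_rot: [0.001, 0.573, 0.819, -0.0]
force: [0.2, -1.2, -1.1]
opening: 0.902
grasp_force: 0.0
```

```bash
python3 - <<'E'
from h import *
z=np.load('top0.npz'); W=world('top',z['d']).reshape(-1,3)
for x0 in np.arange(.36,.84,.04):
    r=[]
    for y0 in np.arange(.08,.5,.04):
        m=(abs(W[:,0]-x0)<.02)&(abs(W[:,1]-y0)<.02)
        r.append('%4d'%(np.percentile(W[m,2],97)*1000) if m.sum()>3 else '   .')
    print('%.2f'%x0,*r)
E
```

```text
0.36 -812 -819 -821 -817 -821 -817   -6   -5    3   15   -4
0.40 -819 -816 -818 -819   -7   -6   -2    8    6    8    5
0.44 -817 -816  -10   -6   -5    5    8   40   35   41    7
0.48    0   35   -6    5   10   58    8   26    7    8    8
0.52   28   36    9   58    8    8    8   44   24    7   66
0.56    3   -6    4    8    8   11  247    6   65   65   62
0.60    3 -377   -5    6  250  250  247  531  534   12   21
0.64    4    3  252  249  248  535  535  536  536   67   20
0.68  245  249  251  258  535  557  556  534  467  464   64
0.72  280  284  535  543  535  555  249  248  466  467   65
0.76  602  602  536  535  296  296  248  249  247  467  467
0.80  613  610  533  248  295  256  248  247  280  466  467
```

Emit:
jog_arm(
  plan=[
    {"delta_pos": [1.5, 6, 0], "rot": [0, 0, 0], "claw": 0.7},
    {"delta_pos": [3, 12, 0], "rot": [0, 0, 0], "claw": 0.7},
    {"delta_pos": [4.5, 18, 0], "rot": [0, 0, 0], "claw": 0.7},
    {"delta_pos": [6, 24, 0], "rot": [0, 0, 0], "claw": 0.7},
    {"delta_pos": [8, 30, 0], "rot": [0, 0, 0], "claw": 0.7},
    {"delta_pos": [10, 36, 0], "rot": [0, 0, 0], "claw": 0.7},
    {"delta_pos": [11.6, 42.7, -3], "rot": [0, 0, 0], "claw": 0.7},
    {"delta_pos": [11.6, 42.7, -8], "rot": [0, 0, 0], "claw": 0.7},
    {"delta_pos": [11.6, 42.7, -14], "rot": [0, 0, 0], "claw": 0.7},
    {"delta_pos": [11.6, 42.7, -20], "rot": [0, 0, 0], "claw": 0.7},
    {"delta_pos": [11.6, 42.7, -22], "rot": [0, 0, 0], "claw": 0.7},
    {"delta_pos": [11.6, 42.7, -22], "rot": [0, 0, 0], "claw": 0.7},
  ],
)

```text
clock: 6.92
tcp_pos: [0.5168, 0.199, 0.1509]
ee_rot: [-0.001, 0.573, 0.819, -0.001]
force: [0.0, 0.0, 0.5]
opening: 0.7
grasp_force: 0.0
```

```bash
python3 - <<'E'
from h import *
im,_=grab('top','top3'); im2,_=grab('scene','scene3')
a=cv2.resize(im[165:275,305:425],None,fx=4.5,fy=4.5,interpolation=cv2.INTER_CUBIC)
b=cv2.resize(im2[180:310,130:290],None,fx=4,fy=4,interpolation=cv2.INTER_CUBIC)
cv2.imwrite('pics/c4.png',a[...,::-1]);cv2.imwrite('pics/c5.png',b[...,::-1])
E
```

```text
(no output)
```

View pics/c4.png

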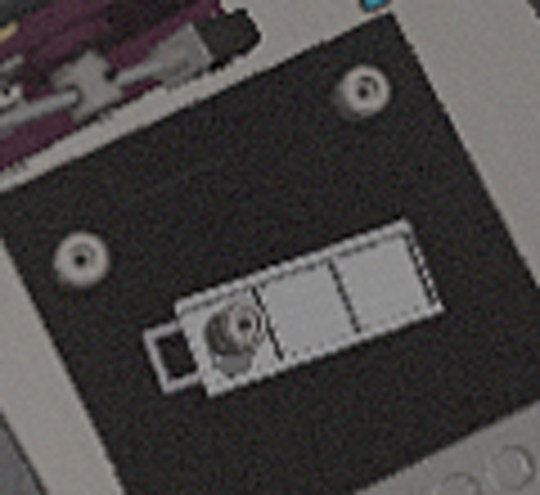

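View pics/c5.png

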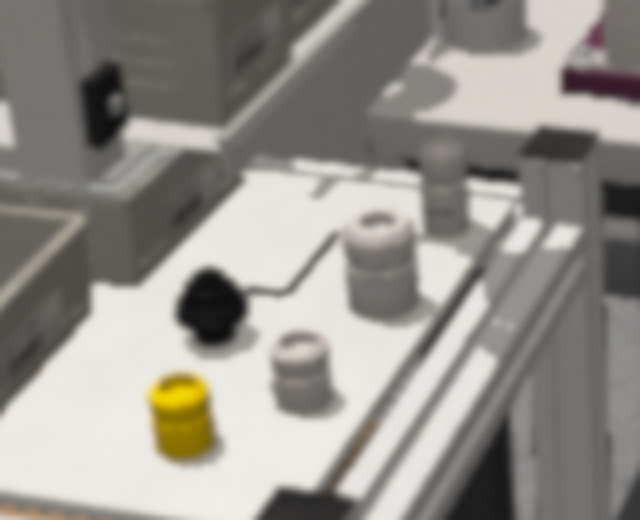

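The top crop shows tall standing in the handle compartment at (240,325), with the tray corners at (177,302), (208,396), (443,312) and (407,222). The cart crop shows slim at (445,190), stout at (380,265), short_c at (300,372) and the yellow look-alike at (182,415).

```bash
python3 - <<'E'
from h import *
c=np.array([(177,302),(208,396),(443,312),(407,222)],float)
P=ray('top',(c+.5)/4.5-.5+[305,165],.019)[:,:2]
x=(P[0]+P[1]-P[2]-P[3]); x/=np.linalg.norm(x); y=np.array([-x[1],x[0]]); ctr=P.mean(0)
print(ctr,np.degrees(np.arctan2(x[1],x[0])),np.linalg.norm(P[0]-P[3]),np.linalg.norm(P[0]-P[1]),np.linalg.norm(P[2]-P[3]))
T=ray('top',[(242.5/4.5-.5+305,325.5/4.5-.5+165)],.072)[0,:2]; print('tall',T,(T-ctr)@x,(T-ctr)@y)
for s in(.061,0,-.061): print(ctr+s*x)
E
```

```text
[ 0.42119062 -0.28542128] 109.4886579678051 0.18253403362952994 0.07122426650624236 0.07069246705219745
tall [ 0.40160703 -0.22376883] 0.0646537051497107 -0.002106906639668554
[ 0.40083979 -0.22791612]
[ 0.42119062 -0.28542128]
[ 0.44154146 -0.34292644]
```

Emit:
jog_arm(
  plan=[
    {"delta_pos": [0.1, 0, -4], "rot": [0, 0, 0], "claw": 0.7},
    {"delta_pos": [0.1, 0, -8], "rot": [0, 0, 0], "claw": 0.7},
    {"delta_pos": [0.1, 0, -11.5], "rot": [0, 0, 0], "claw": 0.7},
    {"delta_pos": [0.1, 0, -11.5], "rot": [0, 0, 0], "claw": 0.1},
    {"delta_pos": [0.1, 0, -11.5], "rot": [0, 0, 0], "claw": 0.1},
    {"delta_pos": [0.1, 0, -11.5], "rot": [0, 0, 0], "claw": 0.1},
    {"delta_pos": [0.1, 0, -11.5], "rot": [0, 0, 0], "claw": 0.1},
    {"delta_pos": [0.1, 0, -11.5], "rot": [0, 0, 0], "claw": 0.1},
  ],
)

```text
clock: 8.02
tcp_pos: [0.5199, 0.1996, 0.0391]
ee_rot: [0.001, 0.573, 0.819, 0.001]
force: [-1.9, -0.1, 12.5]
opening: 0.303
grasp_force: 60.7
```

Emit:
jog_arm(
  plan=[
    {"delta_pos": [0, 0, 3], "rot": [0, 0, 0], "claw": 0.1},
    {"delta_pos": [0, 0, 9], "rot": [0, 0, 0], "claw": 0.1},
    {"delta_pos": [0, 0, 15], "rot": [0, 0, 0], "claw": 0.1},
    {"delta_pos": [0, 0, 21], "rot": [0, 0, 0], "claw": 0.1},
    {"delta_pos": [0, 0, 27], "rot": [0, 0, 0], "claw": 0.1},
    {"delta_pos": [0, 0, 33], "rot": [0, 0, 0], "claw": 0.1},
    {"delta_pos": [-3, -6, 33.5], "rot": [0, 0, 0], "claw": 0.1},
    {"delta_pos": [-5, -12, 33.5], "rot": [0, 0, 0], "claw": 0.1},
    {"delta_pos": [-7, -18, 33.5], "rot": [0, 0, 0], "claw": 0.1},
    {"delta_pos": [-8, -24, 33.5], "rot": [0, 0, 0], "claw": 0.1},
    {"delta_pos": [-9, -30, 33.5], "rot": [0, 0, 0], "claw": 0.1},
    {"delta_pos": [-9.8, -36, 33.5], "rot": [0, 0, 0], "claw": 0.1},
  ],
)

```text
clock: 9.52
tcp_pos: [0.4197, -0.1616, 0.3734]
ee_rot: [0.001, 0.573, 0.819, 0.0]
force: [1.6, -0.3, -2.9]
opening: 0.303
grasp_force: 60.1
```

Emit:
jog_arm(
  plan=[
    {"delta_pos": [0.1, -6, 0], "rot": [0, 0, 0], "claw": 0.1},
    {"delta_pos": [0.1, -12, 0], "rot": [0, 0, 0], "claw": 0.1},
    {"delta_pos": [0.1, -12.5, -6], "rot": [0, 0, 0], "claw": 0.1},
    {"delta_pos": [0.1, -12.5, -12], "rot": [0, 0, 0], "claw": 0.1},
    {"delta_pos": [0.1, -12.5, -18], "rot": [0, 0, 0], "claw": 0.1},
    {"delta_pos": [0.1, -12.5, -24], "rot": [0, 0, 0], "claw": 0.1},
    {"delta_pos": [0.1, -12.5, -28], "rot": [0, 0, 0], "claw": 0.1},
    {"delta_pos": [0.1, -12.5, -31], "rot": [0, 0, 0], "claw": 0.1},
    {"delta_pos": [0.1, -12.5, -32.5], "rot": [0, 0, 0], "claw": 0.1},
    {"delta_pos": [0.1, -12.5, -32.5], "rot": [0, 0, 0], "claw": 0.1},
  ],
)

```text
clock: 10.78
tcp_pos: [0.4218, -0.2849, 0.0474]
ee_rot: [-0.0, 0.573, 0.819, 0.0]
force: [-0.2, -0.1, -1.7]
opening: 0.304
grasp_force: 60.1
```

Emit:
jog_arm(
  plan=[
    {"delta_pos": [0, 0, -0.3], "rot": [0, 0, 0], "claw": 0.1},
    {"delta_pos": [0, 0, -0.6], "rot": [0, 0, 0], "claw": 0.1},
    {"delta_pos": [0, 0, -0.6], "rot": [0, 0, 0], "claw": 0.1},
    {"delta_pos": [0, 0, -0.6], "rot": [0, 0, 0], "claw": 0.9},
    {"delta_pos": [0, 0, -0.6], "rot": [0, 0, 0], "claw": 0.9},
    {"delta_pos": [0, 0, -0.6], "rot": [0, 0, 0], "claw": 0.9},
    {"delta_pos": [0, 0, 5], "rot": [0, 0, 0], "claw": 0.9},
    {"delta_pos": [0, 0, 11], "rot": [0, 0, 0], "claw": 0.9},
    {"delta_pos": [0, 0, 17], "rot": [0, 0, 0], "claw": 0.9},
    {"delta_pos": [0, 0, 23], "rot": [0, 0, 0], "claw": 0.9},
    {"delta_pos": [0, 0, 29], "rot": [0, 0, 0], "claw": 0.9},
    {"delta_pos": [0, 0, 33], "rot": [0, 0, 0], "claw": 0.9},
  ],
)

```text
clock: 12.28
tcp_pos: [0.4219, -0.2849, 0.3803]
ee_rot: [0.001, 0.573, 0.819, -0.0]
force: [0.2, -0.5, -0.7]
opening: 0.903
grasp_force: 0.0
```

Emit:
jog_arm(
  plan=[
    {"delta_pos": [0, 6, 0], "rot": [0, 0, 0], "claw": 0.8},
    {"delta_pos": [0, 12, 0], "rot": [0, 0, 0], "claw": 0.8},
    {"delta_pos": [0, 18, 0], "rot": [0, 0, 0], "claw": 0.8},
    {"delta_pos": [0, 24, 0], "rot": [0, 0, 0], "claw": 0.8},
    {"delta_pos": [0, 30, 0], "rot": [0, 0, 0], "claw": 0.8},
    {"delta_pos": [2, 36, 0], "rot": [0, 0, 0], "claw": 0.8},
    {"delta_pos": [4, 42, 0], "rot": [0, 0, 0], "claw": 0.8},
    {"delta_pos": [5.7, 48, 0], "rot": [0, 0, 0], "claw": 0.8},
    {"delta_pos": [5.7, 54, 0], "rot": [0, 0, 0], "claw": 0.8},
    {"delta_pos": [5.7, 56.3, -5], "rot": [0, 0, 0], "claw": 0.8},
    {"delta_pos": [5.7, 56.3, -11], "rot": [0, 0, 0], "claw": 0.8},
    {"delta_pos": [5.7, 56.3, -17], "rot": [0, 0, 0], "claw": 0.8},
  ],
)

```text
clock: 13.78
tcp_pos: [0.4785, 0.2784, 0.2056]
ee_rot: [0.0, 0.573, 0.82, 0.0]
force: [1.5, 0.5, -0.6]
opening: 0.802
grasp_force: 0.0
```

```bash
python3 - <<'E'
from h import *
s=get_state(); print(s['tcp_pos'],s['force'],s['q'])
im,_=grab('top','top4')
a=cv2.resize(im[165:275,305:425],None,fx=4.5,fy=4.5,interpolation=cv2.INTER_CUBIC)
cv2.imwrite('pics/c6.png',a[...,::-1])
E
```

```text
[0.47847293 0.27843778 0.20558471] [ 1.50401479  0.45729814 -0.62468926] [ 4.19171763e-01  4.30122930e-01  1.56649573e+00 -2.68977054e-05
  1.14452178e+00  6.82726952e-02]
```

View pics/c6.png

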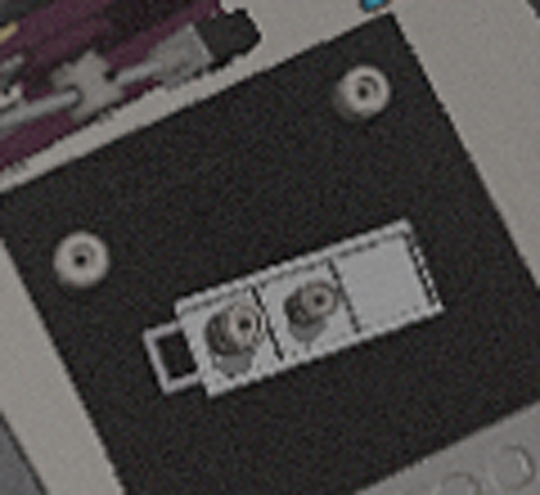

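Tall and slim stand upright in their compartments, at (240,325) and (315,300), and both shorts are untouched. I'll descend on stout.

Emit:
jog_arm(
  plan=[
    {"delta_pos": [0, 0, -6], "rot": [0, 0, 0], "claw": 0.8},
    {"delta_pos": [0, 0, -11], "rot": [0, 0, 0], "claw": 0.8},
    {"delta_pos": [0, 0, -15], "rot": [0, 0, 0], "claw": 0.8},
    {"delta_pos": [0, 0, -17], "rot": [0, 0, 0], "claw": 0.8},
    {"delta_pos": [0, 0, -17], "rot": [0, 0, 0], "claw": 0.25},
    {"delta_pos": [0, 0, -17], "rot": [0, 0, 0], "claw": 0.25},
    {"delta_pos": [0, 0, -17], "rot": [0, 0, 0], "claw": 0.25},
    {"delta_pos": [0, 0, -17], "rot": [0, 0, 0], "claw": 0.25},
    {"delta_pos": [0, 0, -17], "rot": [0, 0, 0], "claw": 0.25},
  ],
)

```text
clock: 14.95
tcp_pos: [0.4795, 0.2783, 0.0386]
ee_rot: [0.0, 0.573, 0.819, 0.001]
force: [-2.3, -0.8, 10.4]
opening: 0.44
grasp_force: 62.1
```

Emit:
jog_arm(
  plan=[
    {"delta_pos": [0, 0, 3], "rot": [0, 0, 0], "claw": 0.25},
    {"delta_pos": [0, 0, 9], "rot": [0, 0, 0], "claw": 0.25},
    {"delta_pos": [0, 0, 15], "rot": [0, 0, 0], "claw": 0.25},
    {"delta_pos": [0, 0, 21], "rot": [0, 0, 0], "claw": 0.25},
    {"delta_pos": [0, 0, 27], "rot": [0, 0, 0], "claw": 0.25},
    {"delta_pos": [0, 0, 33], "rot": [0, 0, 0], "claw": 0.25},
    {"delta_pos": [-2, -6, 34], "rot": [0, 0, 0], "claw": 0.25},
    {"delta_pos": [-4, -12, 34], "rot": [0, 0, 0], "claw": 0.25},
    {"delta_pos": [-5, -18, 34], "rot": [0, 0, 0], "claw": 0.25},
    {"delta_pos": [-6, -24, 34], "rot": [0, 0, 0], "claw": 0.25},
    {"delta_pos": [-6, -30, 34], "rot": [0, 0, 0], "claw": 0.25},
    {"delta_pos": [-6, -36, 34], "rot": [0, 0, 0], "claw": 0.25},
  ],
)

```text
clock: 16.45
tcp_pos: [0.4179, -0.0836, 0.3779]
ee_rot: [0.0, 0.573, 0.819, 0.0]
force: [2.2, -0.5, -4.7]
opening: 0.437
grasp_force: 62.7
```

Emit:
jog_arm(
  plan=[
    {"delta_pos": [0.5, -6, 0], "rot": [0, 0, 0], "claw": 0.25},
    {"delta_pos": [1, -12, 0], "rot": [0, 0, 0], "claw": 0.25},
    {"delta_pos": [1.5, -18, 0], "rot": [0, 0, 0], "claw": 0.25},
    {"delta_pos": [2.2, -24, 0], "rot": [0, 0, 0], "claw": 0.25},
    {"delta_pos": [2.2, -26.1, -3], "rot": [0, 0, 0], "claw": 0.25},
    {"delta_pos": [2.2, -26.1, -9], "rot": [0, 0, 0], "claw": 0.25},
    {"delta_pos": [2.2, -26.1, -15], "rot": [0, 0, 0], "claw": 0.25},
    {"delta_pos": [2.2, -26.1, -21], "rot": [0, 0, 0], "claw": 0.25},
    {"delta_pos": [2.2, -26.1, -26], "rot": [0, 0, 0], "claw": 0.25},
    {"delta_pos": [2.2, -26.1, -30], "rot": [0, 0, 0], "claw": 0.25},
    {"delta_pos": [2.2, -26.1, -31], "rot": [0, 0, 0], "claw": 0.25},
    {"delta_pos": [2.2, -26.1, -31], "rot": [0, 0, 0], "claw": 0.25},
  ],
)

```text
clock: 17.95
tcp_pos: [0.441, -0.3431, 0.068]
ee_rot: [0.0, 0.573, 0.819, -0.0]
force: [-0.3, 0.2, -4.2]
opening: 0.441
grasp_force: 62.7
```

Emit:
jog_arm(
  plan=[
    {"delta_pos": [0, 0, -1.5], "rot": [0, 0, 0], "claw": 0.25},
    {"delta_pos": [0, 0, -2.4], "rot": [0, 0, 0], "claw": 0.25},
    {"delta_pos": [0, 0, -2.6], "rot": [0, 0, 0], "claw": 0.25},
    {"delta_pos": [0, 0, -2.6], "rot": [0, 0, 0], "claw": 0.25},
    {"delta_pos": [0, 0, -2.6], "rot": [0, 0, 0], "claw": 0.9},
    {"delta_pos": [0, 0, -2.6], "rot": [0, 0, 0], "claw": 0.9},
    {"delta_pos": [0, 0, -2.6], "rot": [0, 0, 0], "claw": 0.9},
    {"delta_pos": [0, 0, 3], "rot": [0, 0, 0], "claw": 0.9},
    {"delta_pos": [0, 0, 9], "rot": [0, 0, 0], "claw": 0.9},
    {"delta_pos": [0, 0, 15], "rot": [0, 0, 0], "claw": 0.9},
    {"delta_pos": [0, 0, 21], "rot": [0, 0, 0], "claw": 0.9},
    {"delta_pos": [0, 0, 27], "rot": [0, 0, 0], "claw": 0.9},
  ],
)

```text
clock: 19.45
tcp_pos: [0.4406, -0.3426, 0.3395]
ee_rot: [0.0, 0.573, 0.819, -0.0]
force: [1.5, 0.3, -0.0]
opening: 0.904
grasp_force: 0.0
```

Emit:
jog_arm(
  plan=[
    {"delta_pos": [-2, 6, 4], "rot": [0, 0, 0], "claw": 0.9},
    {"delta_pos": [-2, 12, 4], "rot": [0, 0, 0], "claw": 0.9},
    {"delta_pos": [-2, 18, 4], "rot": [0, 0, 0], "claw": 0.9},
    {"delta_pos": [-2, 24, 4], "rot": [0, 0, 0], "claw": 0.9},
    {"delta_pos": [-2, 30, 4], "rot": [0, 0, 0], "claw": 0.9},
    {"delta_pos": [-2, 36, 4], "rot": [0, 0, 0], "claw": 0.9},
    {"delta_pos": [-2, 42, 4], "rot": [0, 0, 0], "claw": 0.9},
    {"delta_pos": [-2, 46, 4], "rot": [0, 0, 0], "claw": 0.9},
    {"delta_pos": [-2, 46, 4], "rot": [0, 0, 0], "claw": 0.9},
    {"delta_pos": [-2, 46, 4], "rot": [0, 0, 0], "claw": 0.9},
  ],
)

```text
clock: 20.7
tcp_pos: [0.4207, 0.1168, 0.3772]
ee_rot: [0.0, 0.573, 0.82, -0.0]
force: [0.4, 0.1, 0.8]
opening: 0.9
grasp_force: 0.0
```

```bash
python3 - <<'E'
from h import *
s=get_state(); print(s['tcp_pos'],s['force'],s['clock'])
im,d=grab('top','top5')
a=cv2.resize(im[165:275,305:425],None,fx=4.5,fy=4.5,interpolation=cv2.INTER_CUBIC)
cv2.imwrite('pics/c7.png',a[...,::-1])
im2,_=grab('scene','scene5')
b=cv2.resize(im2[180:310,130:290],None,fx=4,fy=4,interpolation=cv2.INTER_CUBIC); cv2.imwrite('pics/c8.png',b[...,::-1])
E
```

```text
[0.42074221 0.11678034 0.37723507] [0.44958734 0.13496829 0.7898413 ] 20.7
```

View pics/c7.png

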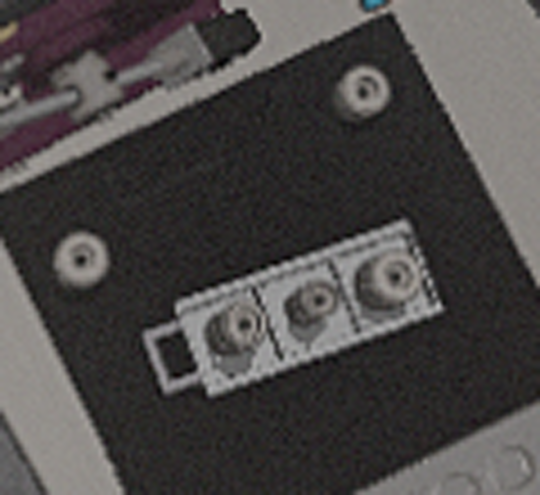

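View pics/c8.png

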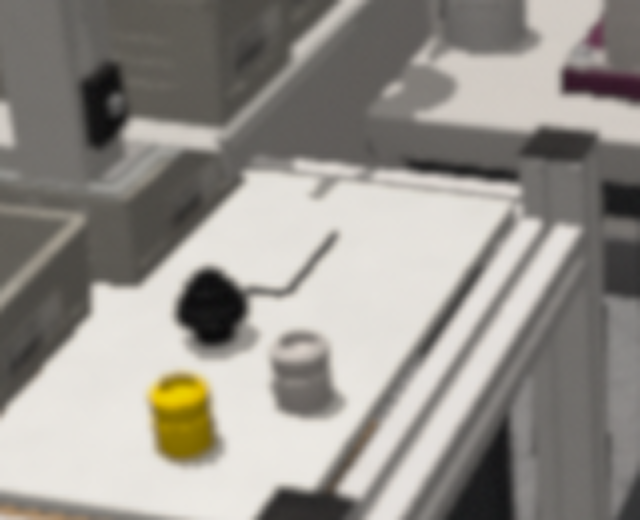

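All three stand in the tray, with tall at (240,325), slim at (315,300) and stout at (398,275). short_c is unmoved on the cart at (300,372). I'll check the offsets quickly, then hand in.

```bash
python3 - <<'E'
from h import *
z=np.load('top5.npz');W=world('top',z['d'])
ctr=np.array([.4222,-.2854]);a=np.radians(109.8);x=np.array([np.cos(a),np.sin(a)]);y=np.array([-x[1],x[0]])
ok=True
for n,c,h,n0 in[('tall',(243,325),66,.061),('slim',(319,299),58,0),('stout',(398,276),52,-.061)]:
    px=(np.array(c)+.5)/4.5-.5+[305,165]; T=ray('top',[px],.006+h/1000)[0,:2]-ctr
    u,v=np.round(px).astype(int); hz=np.percentile(W[v-5:v+6,u-5:u+6,2],90)
    print(n,(T@x-n0)*1000,T@y*1000,'top z',hz); ok&=abs(T@x-n0)<.012 and abs(T@y)<.012 and abs(hz-.006-h/1000)<.008
print(ok)
if ok: print(finish_job())
E
```

```text
tall 3.2992500533412517 -1.2679292075122555 top z 0.07125429110393039
slim 4.589080788035153 -0.8019060002442977 top z 0.06029466650905197
stout 3.930882851272327 2.551092639024069 top z 0.0595947952922276
True
the job is handed in; nothing more can be done
None
```

The job is handed in. The tall, slim and stout mandrels stand in the handle, middle and far compartments, each measured within 5 mm of its compartment's centre. The short mandrels look unmoved in the final pictures, and the clock read about 21 s; no verdict came back.

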